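Vent the sealed drying dome

ROBOT

A 6-joint arm with a two-finger parallel gripper is mounted at the origin on a cart in front of the work surface, level with it; the furniture and walls round the work are solid. World frame = base frame: x ahead of the robot, y to its left, z up, the work surface at z = 0. Lengths are in m, angles in degrees, forces in N, time in s.
With the tool pointing down it reaches from about 0.275 to 0.775 m from the base axis. Payload 14.6 kg.
Tool frame: the origin (TCP) lies at the very end of the fingers, on their centre line; the grasp point (between the pads) lies 19 mm behind it; z points along the fingers, y is the line along which they close (so a half turn about z gives the same grasp; the last joint's range is limited). The gripper opens to 85 mm and grips with 20 to 120 N. Pads are 22 mm wide; open, the fingers measure 114 mm over their backs; the gripper's body (76 mm by 85 mm) begins 54 mm behind the grasp point. The pads swing forward as they close: fully open they stand 13 mm farther back than shut.
Start: joints at [-81.205, 15.075, -2.767, 72.158, 0, 81.102], TCP at [0.16, -0.5, 0.231] pointing down, gripper open.
Joint ranges: [-151.79, 151.79], [-50.71, 97.33], [-67.44, 78.34], [-121.81, 120.89], [-77.56, 73.72], [-180, 180]. Speed limits (degrees/s): [108.29, 108.29, 147.25, 159.86, 180, 180].

INTERFACE

Orientations are given as [roll, pitch, yaw] about the fixed x, y, z axes, in that order (R = Rz(yaw) Ry(pitch) Rx(roll)).
In Python, from station import ctrl gives the robot as it stands.
- The arm moves only by the tool play_rows, never from a script. Its argument "moves" is a list of rows, each an object of numbers: "tx", "ty", "tz": the shift along the tool's x, y, z in m; "turn": the turn about the tool's z in degrees; "claw": the finger opening in m, from 0 to 0.0854. A call has 1 to 8 rows; each row shifts and turns the commanded pose from where the row before left it, along the tool's axes as they then stand; what a row does not reach is not made up. A row lasts 1/8 s, in which the tool goes at most 62.5 mm and 10.7 degrees, less where a joint would pass 70% of its speed; a pose out of reach is approached as far as the arm can. A call is refused whole if a number of a shift passes 0.0625 or a number of a turn 10.7, either way. A call with a gripper value outside its range is refused whole. The fingers move at their own pace and stop on an object; "newtons" is the grip in N (left out, the last holds). Time passes only in rows, so rows that do not move let the fingers close. It gives the time, the measured TCP pose, the force, the opening and the grip force at its end, in the units of the state.
- ctrl.sense(): the state, without advancing time (a new reading comes with each control period).
- ctrl.capture(name): name is "scene" or "top" or "wrist"; returns a dict with "frame" (400x640x3 uint8, red, green, blue), "depth" (400x640 float32, m along the optical axis (not along the pixel's ray), 0 where there is no reading), "K" (3x3 intrinsics, pixels), "eye" and "rotation" of the camera in the world. Camera axes: x right, y up, looking along -z (the intrinsics and any distortion apply to the point x, -y, -z); pixel columns grow to the right and rows downward; lengths in m; the calibration is good to about 2 mm. A picture is of the moment at which its call begins.
- ctrl.job_done(): hands the job in; it is judged then, once.
The state is a dict: "time": time; "q": joint angles; "joint_vel": joint speeds; "effort": joint torques, N m; "tool_pos": TCP position; "eef_rot": TCP orientation; "contact_force": force on the tool from outside, world axes, zero at the start; "moment": the same for the moment, N m; "grip_width": finger opening in m; "gripper_force": force on a finger pad.
Only numpy, scipy, OpenCV 4.12 (cv2) and the standard library are available. Lean on these libraries where they do the work, as an engineer would, in place of code of your own. Each camera call takes 0.05 s, during which the arm holds its last target. There are 200 camera calls.

TASK

Get the next batch ready for drying: put both finished watch cases from the steel catch tray into the blue tote, then take the clear drying dome by its knob, break its sticky seal and lift it just about a centimetre off its mint tray so that it vents. Finish while still holding the dome like that, level and still, over its tray and touching nothing else; never throw it wide open (more than about 4 cm), and leave the other things on the bench alone.

Things in the scene. Friction and masses are not known exactly. Their poses are not given: they have to be found in the camera images.
- case_a: Finished watch case, a steel ring 46x42x9 mm over its lugs and pushers, loose (50 g), lying flat in the catch tray. The part that fingers meet is the ring, 38 mm wide, whose centre lies 2 mm along its +y from the origin; origin on the underside. Can be gripped along its own x or y. z up.
- case_b: The other finished watch case, the same in every way.
- catch_tray: Shallow steel tray, 110 mm (its x) by 190 mm (its y), fixed, floor 1.5 mm thick, rim 14 mm above the bench. Origin at the centre of its underside, on the bench. The cases lie in its two halves, about 90 mm apart along its y.
- tote: Blue open plastic tote, 170 mm (its x) by 130 mm (its y) and 48 mm high, walls and floor 3 mm, fixed. Origin at the centre of its underside, on the bench.
- dome_tray: Round mint-green tray, 125 mm wide and 20 mm high, fixed to the bench; origin at the centre of its underside. It carries a watch movement and, round its edge, a black rubber seal ring 120 mm wide that stands 8 mm above it and grips the dome's rim. z up.
- dome: Clear bell-shaped dome, 112 mm wide over the grey bead round its rim, 82 mm high with its knob, loose, 0.25 kg. Origin at the centre of its rim's underside, z up. Its shell reaches 63 mm up; above it, on the axis, stands the mint-green knob.
- dome_rim (a point): Centre of the dome's rim, at its lower edge (the dome's origin). Its height above seal is the gap.
- dome_knob (a point): Centre of the dome's knob, 76 mm above the rim: the height to grip. Neck 12 to 18 mm wide from 63 to 71 mm above the rim, then a round head that widens to 26 mm at 78 mm and ends at 82 mm.
- seal (a point): Centre of the seal, on top of the mint tray, 20 mm above the bench, where the closed dome's rim lies. Its springy lips clasp the rim bead: pulled straight up, the dome resists up to 10 to 15 N (weight included), the peak coming within 2 mm of gap; then it snaps free, and from 6.5 mm on only its weight of 2.5 N is left. Pushed down, it snaps in again.
- loupe: Black eye loupe, 30 mm wide and 31 mm high, loose bystander. Origin under its centre.
- oil_bottle: Amber bottle with a black cap, 44 mm wide and 72 mm high, loose bystander. Origin under its centre.
- oil_stand: Black stand with four coloured oil cups, 34x94x20 mm, loose bystander. Origin under its centre.
- swan_neck_end (a point): An obstacle, always in the same place: the nearest and almost lowest of the two thin pointed ends of a black and white swan-neck arm that overhangs the bench from behind; the arm rises from here to 0.38 m, away from the robot and to the right. Nothing of it is nearer the robot: pass in front. A long lamp hangs behind it to the right, its underside 0.64 m above the bench, its near edge level with this point.
Mind the look-alikes: they are no part of the job. What is meant by the dome is not red, and is the larger of those in its own colour.

How it is judged (in metres and radians):
On the way, in this order (a step that is already met when the one before it is completed fails the run):
1. both watch cases lie in the blue tote, let go (x of case_a in the frame of tote between -0.085 and 0.085 m and y of case_a in the frame of tote between -0.065 and 0.065 m and z of each of case_a, case_b in the frame of tote below 0.035 m and contact force between the fingers and case_a below 0.1 N and linear speed of each of case_a, case_b below 0.05 m/s and x of case_b in the frame of tote between -0.085 and 0.085 m and y of case_b in the frame of tote between -0.065 and 0.065 m and contact force between the fingers and case_b below 0.1 N and z of dome_rim in the frame of dome_tray below 0.023 m), for 0.2 s.
2. the dome's seal is broken: its rim is more than 5 mm above the seal, the fingers holding it (z of dome_rim in the frame of dome_tray above 0.025 m and contact force between the fingers and dome above 1 N), for 0.1 s.
At the end, for the whole second after the job is handed in: Both cases lie in the tote below its rim, let go and at rest. Fingers press the dome with over 1 N; its rim's centre is 7 to 20 mm above the seal and within 15 mm of its centre; tilt under 0.1 rad, speed under 20 mm/s, and the dome does not touch its tray (x of case_a in the frame of tote between -0.085 and 0.085 m and y of case_a in the frame of tote between -0.065 and 0.065 m and z of each of case_a, case_b in the frame of tote below 0.035 m and contact force between the fingers and case_a below 0.1 N and linear speed of each of case_a, case_b below 0.05 m/s and x of case_b in the frame of tote between -0.085 and 0.085 m and y of case_b in the frame of tote between -0.065 and 0.065 m and contact force between the fingers and case_b below 0.1 N and z of dome_rim in the frame of dome_tray between 0.027 and 0.04 m and horizontal distance between dome_rim and seal below 0.015 m and angle between dome's own z axis and vertical below 0.1 rad and contact force between the fingers and dome above 1 N and contact force between dome and dome_tray below 0.05 N and linear speed of dome below 0.02 m/s); the arm keeps its last pose, push and grip.
It fails at once if the dome is thrown wide open: its rim more than 40 mm above the seal (z of dome_rim in the frame of dome_tray above 0.06 m).
It fails at once if a bystander (loupe, oil bottle, oil stand) is moved more than 30 mm (distance of any of loupe, oil_bottle, oil_stand from where it was at the start of the episode above 0.03 m).
It also fails if it takes over 72 s, if anything falls off the work surface, if the arm or the gripper's body presses on something with over 40 N, if the wrist force passes 120 N, or if a joint passes its speed limit or range.

## Working session

There is one attempt and no reset: what is moved stays moved. The work goes in short steps, Python scripts to look and compute and a tool call to move; the robot and the scene stay as the last step left them, time stands still between calls to the robot, and variables do not carry over. Pictures are saved under pics/ and viewed, at most 10 in all, crops included, and the job is handed in when it is done.

Besides the shell and the picture viewer there is one more tool, called after "Emit:" as name([rows], argument=value, ...), one row to a line, values as JSON. play_rows: Moves the arm, as the interface text tells. Its arguments: {"type":"object","properties":{"moves":{"type":"array"},"newtons":{"type":"number"}},"required":["moves"]}

```bash
mkdir -p pics; ls
python3 - <<'E'
from station import ctrl
import cv2,numpy as np
for n in ["scene","top"]:
    c=ctrl.capture(n); cv2.imwrite(f"pics/{n}0.png",c["frame"][:,:,::-1]); np.savez(f"{n}0.npz",**c)
    print(n,c["K"].tolist(),c["eye"],np.round(c["rotation"],3).tolist(),[k for k in c])
print(ctrl.sense())
E
```

```text
pics
scene [[407.08281494921107, 0.0, 317.9289696174624], [0.0, 407.08281494921107, 203.40324376759708], [0.0, 0.0, 1.0]] [-0.50060955 -0.47962669  0.75147406] [61.738, -1.443, -72.205] ['frame', 'depth', 'K', 'eye', 'rotation']
top [[429.14220032501635, 0.0, 329.44125121110204], [0.0, 429.14220032501635, 194.9086894125542], [0.0, 0.0, 1.0]] [ 0.45016406 -0.12409163  1.47001544] [5.582, -0.127, -88.872] ['frame', 'depth', 'K', 'eye', 'rotation']
{'time': 0.1, 'q': array([-8.12062837e+01,  1.50980837e+01, -2.79657545e+00,  7.21563896e+01,
        1.20675474e-03,  8.11019001e+01]), 'joint_vel': array([-0.11352535, -0.12199603,  0.0967766 ,  0.027841  , -0.0953656 ,
       -0.03557814]), 'effort': array([ 2.73840422e-03, -6.38576317e+01,  3.85063899e+01,  1.00036722e-02,
       -6.07592074e-05,  2.08754989e-05]), 'tool_pos': array([ 0.15951534, -0.49997068,  0.23087791]), 'eef_rot': array([-1.79949752e+02, -9.08832750e-03,  1.76918116e+01]), 'contact_force': array([ 0.41306168,  0.38057762, -0.0727634 ]), 'moment': array([0.00458925, 0.01755944, 0.03277113]), 'gripper_force': 0.0, 'grip_width': 0.08532618651978618}
```

View pics/top0.png

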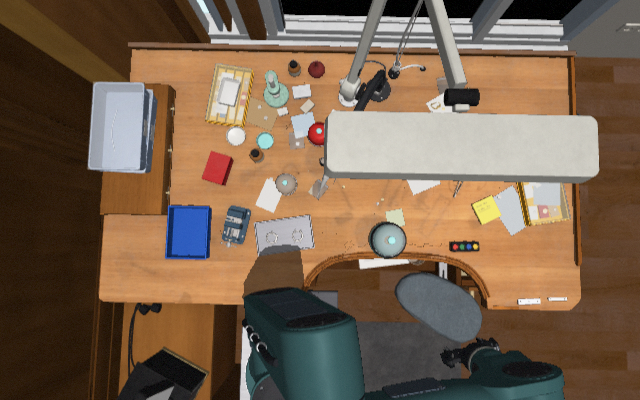

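View pics/scene0.png

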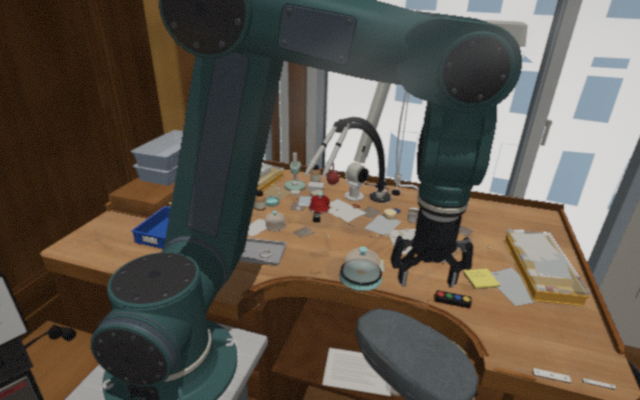

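The top view shows the tote (188,232), the catch tray (285,233) with two rings, the big clear dome with its mint knob (389,239), the oil stand (464,246), and a smaller dome at (287,184). A red dome is at (317,133). Next I'll measure.

```bash
cat > h.py <<'E'
import numpy as np,cv2
from scipy.spatial.transform import Rotation as R
def rays(c,px):
    px=np.atleast_2d(px).astype(float); K=c["K"]
    d=np.c_[(px[:,0]-K[0,2])/K[0,0],-(px[:,1]-K[1,2])/K[1,1],-np.ones(len(px))]
    r=np.array(c["rotation"]); M=R.from_euler("xyz",r,degrees=True).as_matrix() if r.ndim==1 else r
    return d@M.T
def plane(c,px,z):
    d=rays(c,px); e=c["eye"]; return e+d*((z-e[2])/d[:,2])[:,None]
def dep(c,px):
    px=np.atleast_2d(px); return np.array([c["eye"]+rays(c,p)[0]*c["depth"][int(p[1]),int(p[0])] for p in px])
def blobs(mask,mina=20):
    cs,_=cv2.findContours(mask.astype(np.uint8),cv2.RETR_EXTERNAL,cv2.CHAIN_APPROX_NONE)
    return [k for k in cs if cv2.contourArea(k)>=mina]
E
python3 - <<'E'
from h import *
np.set_printoptions(precision=4,suppress=True)
c=dict(np.load("top0.npz")); f=c["frame"]
print("desk",dep(c,[[340,220],[240,215]]))
print("dome depth",dep(c,[[391,239],[388,228]]), "knob",plane(c,[[391,239]],.1), "dome",plane(c,[[388,239]],.028))
hsv=cv2.cvtColor(f,cv2.COLOR_RGB2HSV)
m=(hsv[...,0]>100)&(hsv[...,0]<130)&(hsv[...,1]>150)
for k in blobs(m,300):
    r=cv2.minAreaRect(k); print("tote",r,plane(c,cv2.boxPoints(r),.048), plane(c,[r[0]],.048))
m=(hsv[...,1]<40)&(hsv[...,2]>90); m[:205]=0;m[260:]=0;m[:,:250]=0;m[:,320:]=0
for k in blobs(m,200):
    r=cv2.minAreaRect(k); print("tray",r,plane(c,cv2.boxPoints(r),.014), plane(c,[r[0]],.014))
print(plane(c,[[270,237],[300,235]],.01))
def up(x0,y0,w,h,s=5): return cv2.resize(f[y0:y0+h,x0:x0+w,::-1],None,fx=s,fy=s,interpolation=cv2.INTER_CUBIC)
a=up(240,205,160,60)
cv2.imwrite("pics/crop1.png",a)
E
```

```text
desk [[ 0.5084 -0.1624 -0.0025]
 [ 0.5154  0.166   0.0692]]
dome depth [[ 0.4473 -0.3227  0.1003]
 [ 0.4825 -0.3162  0.0768]] knob [[ 0.4473 -0.3228  0.1   ]] dome [[ 0.4469 -0.3232  0.028 ]]
tote ((187.78622436523438, 231.9898223876953), (43.236724853515625, 53.55835723876953), 2.726310968399048) [[0.3715 0.4109 0.048 ]
 [0.5474 0.4125 0.048 ]
 [0.5434 0.2689 0.048 ]
 [0.3676 0.269  0.048 ]] [[0.457  0.3403 0.048 ]]
tray ((283.7600402832031, 234.8200225830078), (33.51686096191406, 56.992801666259766), 81.8698959350586) [[ 0.4943  0.1319  0.014 ]
 [ 0.5254 -0.0585  0.014 ]
 [ 0.4139 -0.0772  0.014 ]
 [ 0.3833  0.1118  0.014 ]] [[0.454  0.0271 0.014 ]]
[[ 0.4458  0.0738  0.01  ]
 [ 0.4545 -0.0275  0.01  ]]
```

View pics/crop1.png

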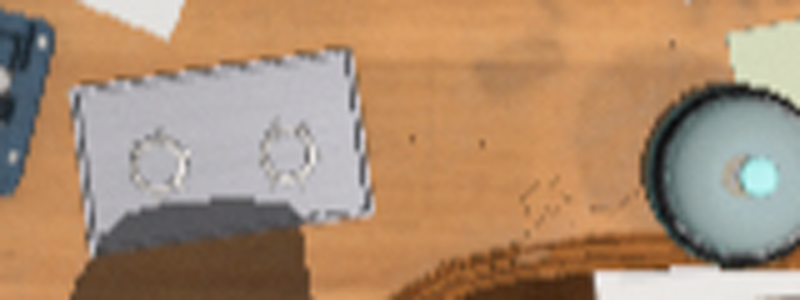

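Rings sit at about (272,238) and (298,235), the tray is yawed about 9°, and the dome knob is at (391.6,240). I'll move over the tray for a wrist look.

Emit:
play_rows([
  {"turn":8.7},
  {"tx":0.036,"ty":-0.0475},
  {"tx":0.036,"ty":-0.0475},
  {"tx":0.036,"ty":-0.0475},
  {"tx":0.036,"ty":-0.0475},
  {"tx":0.036,"ty":-0.0475},
  {"tx":0.036,"ty":-0.0475},
  {"tx":0.036,"ty":-0.0475},
], newtons=30)

```text
invalid input at $.moves[0]: expected keys tx, ty, tz, turn, claw
```

Emit:
play_rows([
  {"tx":0.036,"ty":-0.0475},
  {"tx":0.036,"ty":-0.0475},
  {"tx":0.025,"ty":-0.0475},
  {"claw":0.06},
  {"claw":0.06},
  {"claw":0.06},
])

```text
invalid input at $.moves[0]: expected keys tx, ty, tz, turn, claw
```

Run:
```python
from station import ctrl
from h import *
s=ctrl.sense(); print({k:np.round(s[k],4) for k in ["time","tool_pos","eef_rot","contact_force","grip_width"]})
c=ctrl.capture("wrist"); cv2.imwrite("pics/w1.png",c["frame"][:,:,::-1]); np.savez("w1.npz",**c); print(c["eye"],c["rotation"],c["K"][0])
```

```text
{'time': np.float64(0.1), 'tool_pos': array([ 0.1595, -0.5   ,  0.2309]), 'eef_rot': array([-1.799498e+02, -9.100000e-03,  1.769180e+01]), 'contact_force': array([ 0.4131,  0.3806, -0.0728]), 'grip_width': np.float64(0.0853)}
[ 0.23198766 -0.47829747  0.37339678] [-1.71730205e+01  3.52437271e-02 -7.22907032e+01] [292.9088957    0.         322.00891949]
```

View pics/w1.png

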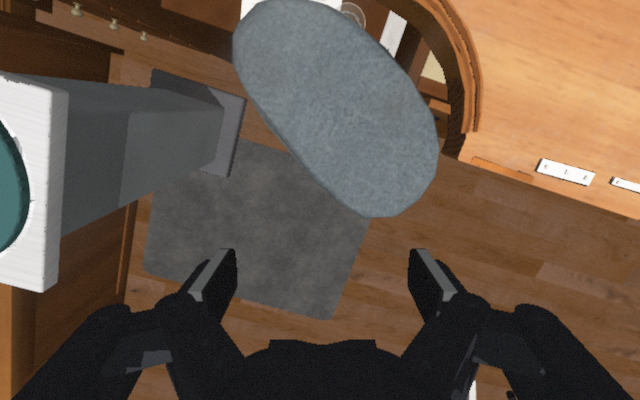

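That view only shows the stool and floor under the start pose, with the fingers at the bottom. Every row needs all five keys.

Emit:
play_rows([
  {"tx":0,"ty":0,"tz":0,"turn":8.7,"claw":0.085},
  {"tx":0.036,"ty":-0.0475,"tz":0,"turn":0,"claw":0.085},
  {"tx":0.036,"ty":-0.0475,"tz":0,"turn":0,"claw":0.085},
  {"tx":0.036,"ty":-0.0475,"tz":0,"turn":0,"claw":0.085},
  {"tx":0.036,"ty":-0.0475,"tz":0,"turn":0,"claw":0.085},
  {"tx":0.036,"ty":-0.0475,"tz":0,"turn":0,"claw":0.085},
  {"tx":0.036,"ty":-0.0475,"tz":0,"turn":0,"claw":0.085},
  {"tx":0.036,"ty":-0.0475,"tz":0,"turn":0,"claw":0.085},
], newtons=30)

```text
time: 1.15
tool_pos: [0.357, -0.1306, 0.2314]
eef_rot: [180.0, -0.0, 9.0]
contact_force: [1.0, -1.5, -0.8]
grip_width: 0.085
gripper_force: 0.0
```

Emit:
play_rows([
  {"tx":0.036,"ty":-0.0475,"tz":0,"turn":0,"claw":0.06},
  {"tx":0.036,"ty":-0.0475,"tz":0,"turn":0,"claw":0.06},
  {"tx":0.025,"ty":-0.0475,"tz":0,"turn":0,"claw":0.06},
  {"tx":0,"ty":0,"tz":0,"turn":0,"claw":0.06},
  {"tx":0,"ty":0,"tz":0,"turn":0,"claw":0.06},
])

```text
time: 1.78
tool_pos: [0.4298, 0.0234, 0.2311]
eef_rot: [180.0, 0.0, 9.0]
contact_force: [0.4, -0.2, 0.6]
grip_width: 0.0603
gripper_force: 0.0
```

Run:
```python
from station import ctrl
from h import *
s=ctrl.sense(); print({k:np.round(s[k],4) for k in ["time","tool_pos","eef_rot","contact_force","grip_width"]})
c=ctrl.capture("wrist"); cv2.imwrite("pics/w2.png",c["frame"][:,:,::-1]); np.savez("w2.npz",**c); print(c["eye"],c["rotation"],c["K"][0])
```

```text
{'time': np.float64(1.775), 'tool_pos': array([0.4298, 0.0234, 0.2311]), 'eef_rot': array([1.799946e+02, 3.300000e-02, 9.034200e+00]), 'contact_force': array([ 0.3842, -0.1935,  0.595 ]), 'grip_width': np.float64(0.0603)}
[0.50493375 0.03411135 0.37358349] [-1.72097564e+01 -2.10478808e-02 -8.09499735e+01] [292.9088957    0.         322.00891949]
```

View pics/w2.png

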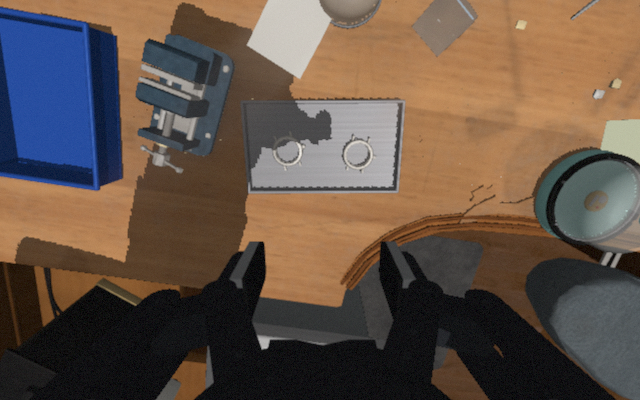

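The wrist view shows the tray (245–405, 100–192) and the cases at about (288,151) and (358,154). I'll zoom in for the lugs.

Run:
```python
from h import *
np.set_printoptions(precision=4,suppress=True)
c=dict(np.load("w2.npz")); f=c["frame"]
cv2.imwrite("pics/crop2.png",cv2.resize(f[128:178,263:383,::-1],None,fx=6.5,fy=6.5,interpolation=cv2.INTER_CUBIC))
print(plane(c,[[288,151],[358,154]],.0105))
print("tray corners",plane(c,[[244,102],[405,101],[401,192],[248,192]],.014))
print("dep",dep(c,[[320,180],[390,150]]))
```

```text
[[ 0.446   0.0672  0.0105]
 [ 0.456  -0.0191  0.0105]]
tray corners [[ 0.4952  0.1247  0.014 ]
 [ 0.5259 -0.0607  0.014 ]
 [ 0.4173 -0.0823  0.014 ]
 [ 0.3866  0.1109  0.014 ]]
dep [[ 0.4134  0.0221  0.0007]
 [ 0.4662 -0.0594  0.0017]]
```

View pics/crop2.png

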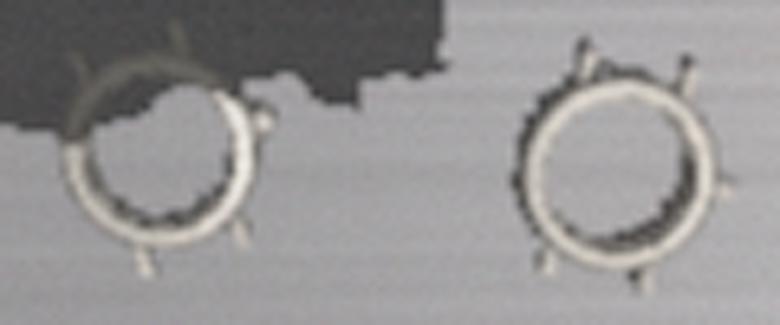

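The pushers point right on both cases and the lugs are up and down. I'll grip along the pusher axis, clear of the lugs.

```bash
cat >> h.py <<'E'
def go(p,yaw,s):
    "tool-frame shift (after turning) and turn to reach p, yaw"
    d=np.array(p)-s["tool_pos"]; y=np.radians(yaw)
    x,t=np.array([np.cos(y),np.sin(y),0]),np.array([np.sin(y),-np.cos(y),0])
    return np.round([d@x,d@t,-d[2]],4), "turn",round(s["eef_rot"][2]-yaw,1)
E
python3 - <<'E'
from h import *
from station import ctrl
np.set_printoptions(precision=4,suppress=True)
c=dict(np.load("w2.npz")); s=ctrl.sense()
g=lambda pts: plane(c,np.array(pts)/6.5+[263,128]-.42,.0105)
for n,ce,t,b,pu in [("L",(160,150),(129,52),(195,247),(262,120)),("R",(620,172),(636,65),(593,271),(728,188))]:
    P=g([ce,t,b,pu]); l=P[1]-P[2]; u=P[3]-P[0]
    # tool x axis along lug axis
    y1=np.degrees(np.arctan2(l[1],l[0])); y2=np.degrees(np.arctan2(u[1],u[0]))+90
    print(n,P[0],"lug len",np.linalg.norm(l),"yaw",y1,y2, go([*P[0][:2],.06],(y1+y2)/2,s))
E
```

```text
L [0.4463 0.0682 0.0105] lug len 0.03872115500521816 yaw 25.973774231756746 25.248853939502283 (array([ 0.0345, -0.0338,  0.1712]), 'turn', np.float64(-16.7))
R [ 0.4559 -0.019   0.0105] lug len 0.039948386269907994 yaw -0.7709135524301859 0.6526035135152028 (array([0.0262, 0.0419, 0.1712]), 'turn', np.float64(9.0))
```

Emit:
play_rows([
  {"tx":0,"ty":0,"tz":0,"turn":9.0,"claw":0.054},
  {"tx":0.026,"ty":0.042,"tz":0,"turn":0,"claw":0.054},
  {"tx":0,"ty":0,"tz":0.06,"turn":0,"claw":0.054},
  {"tx":0,"ty":0,"tz":0.06,"turn":0,"claw":0.054},
  {"tx":0,"ty":0,"tz":0.05,"turn":0,"claw":0.054},
  {"tx":0,"ty":0,"tz":0,"turn":0,"claw":0.054},
])

```text
time: 2.58
tool_pos: [0.4536, -0.0193, 0.0594]
eef_rot: [-179.9, 0.3, -0.1]
contact_force: [0.8, -0.5, 0.6]
grip_width: 0.0539
gripper_force: 0.0
```

Run:
```python
from station import ctrl
from h import *
c=ctrl.capture("wrist"); np.savez("w3.npz",**c); cv2.imwrite("pics/w3.png",c["frame"][:,:,::-1]); print(c["eye"],c["rotation"])
```

```text
[ 0.5303987  -0.02078806  0.20152901] [-1.74865687e+01  5.00143107e-02 -9.01268173e+01]
```

View pics/w3.png

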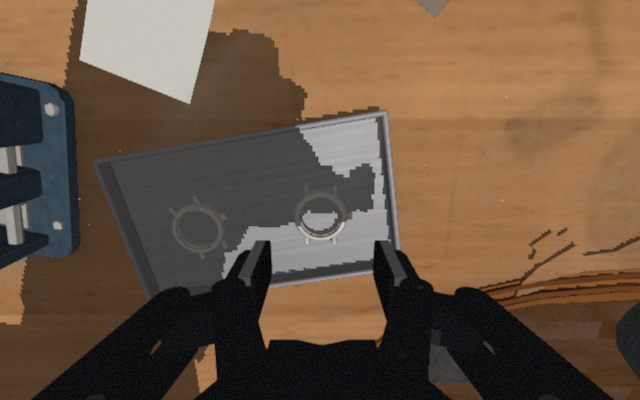

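The right case is centred at (320,216), squarely between the fingers; the left one is at (198,229).

Run:
```python
from h import *
c=dict(np.load("w3.npz")); print(plane(c,[[320,216],[198,229]],.0105))
```

```text
[[ 0.45625024 -0.01905473  0.0105    ]
 [ 0.44655313  0.06742528  0.0105    ]]
```

Emit:
play_rows([
  {"tx":0.002,"ty":0,"tz":0.03,"turn":0,"claw":0.054},
  {"tx":0,"ty":0,"tz":0.017,"turn":0,"claw":0.054},
  {"tx":0,"ty":0,"tz":0.005,"turn":0,"claw":0.054},
  {"tx":0,"ty":0,"tz":0.003,"turn":0,"claw":0.054},
  {"tx":0,"ty":0,"tz":0,"turn":0,"claw":0.054},
])

```text
time: 3.25
tool_pos: [0.4586, -0.0187, 0.0072]
eef_rot: [180.0, -0.1, -0.0]
contact_force: [0.5, 0.5, -0.4]
grip_width: 0.0541
gripper_force: 0.0
```

Emit:
play_rows([
  {"tx":-0.002,"ty":0,"tz":0.002,"turn":0,"claw":0.045},
  {"tx":0,"ty":0,"tz":0,"turn":0,"claw":0.03},
  {"tx":0,"ty":0,"tz":0,"turn":0,"claw":0.03},
  {"tx":0,"ty":0,"tz":0,"turn":0,"claw":0.03},
])

```text
time: 3.75
tool_pos: [0.4558, -0.0185, 0.0046]
eef_rot: [180.0, 0.0, -0.0]
contact_force: [-2.0, -0.8, 7.4]
grip_width: 0.0355
gripper_force: 29.1
```

Emit:
play_rows([
  {"tx":0,"ty":0,"tz":-0.005,"turn":0,"claw":0.03},
  {"tx":0,"ty":0,"tz":-0.015,"turn":0,"claw":0.03},
  {"tx":0,"ty":0,"tz":-0.04,"turn":0,"claw":0.03},
  {"tx":0,"ty":0,"tz":-0.055,"turn":0,"claw":0.03},
  {"tx":0,"ty":0,"tz":0,"turn":0,"claw":0.03},
])

```text
time: 4.38
tool_pos: [0.4579, -0.0188, 0.1228]
eef_rot: [179.9, -0.3, 0.0]
contact_force: [1.0, 0.6, -2.1]
grip_width: 0.0353
gripper_force: 30.2
```

Run:
```python
from station import ctrl
from h import *
s=ctrl.sense(); print(s["contact_force"],go([.50,.343,.12],0,s))
c=ctrl.capture("wrist"); np.savez("w4.npz",**c); cv2.imwrite("pics/w4.png",c["frame"][:,:,::-1])
```

```text
[ 0.97680916  0.62007801 -2.13560335] (array([ 0.0421, -0.3618,  0.0028]), 'turn', np.float64(0.0))
```

View pics/w4.png

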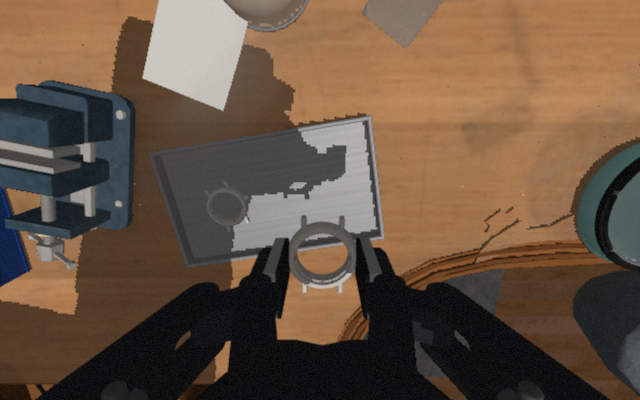

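The case is held level between the pads at (322,255). I'll carry it over the vise, which is about 70 mm high, to the tote.

Emit:
play_rows([
  {"tx":0.006,"ty":-0.04,"tz":0,"turn":0,"claw":0.03},
  {"tx":0.006,"ty":-0.054,"tz":0,"turn":0,"claw":0.03},
  {"tx":0.006,"ty":-0.054,"tz":0,"turn":0,"claw":0.03},
  {"tx":0.006,"ty":-0.054,"tz":0,"turn":0,"claw":0.03},
  {"tx":0.006,"ty":-0.054,"tz":0,"turn":0,"claw":0.03},
  {"tx":0.006,"ty":-0.054,"tz":0,"turn":0,"claw":0.03},
  {"tx":0.006,"ty":-0.052,"tz":0,"turn":0,"claw":0.03},
  {"tx":0,"ty":0,"tz":0,"turn":0,"claw":0.03},
])

```text
time: 5.42
tool_pos: [0.4926, 0.2094, 0.1293]
eef_rot: [-174.1, 0.2, 11.2]
contact_force: [0.3, -0.3, -0.7]
grip_width: 0.0354
gripper_force: 30.2
```

Run:
```python
from station import ctrl
from h import *
c=ctrl.capture("wrist"); np.savez("w5.npz",**c); cv2.imwrite("pics/w5.png",c["frame"][:,:,::-1])
```

```text
(no output)
```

View pics/w5.png

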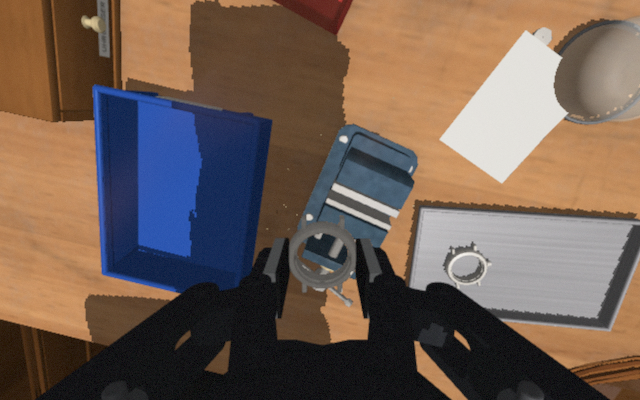

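The arm stopped short, probably at a joint limit; the vise is right below and the tote is to the left. I'll check the joints.

Run:
```python
from station import ctrl
from h import *
s=ctrl.sense(); print(np.round(s["q"],1),s["tool_pos"],s["eef_rot"],s["contact_force"])
```

```text
[ 11.   18.7 -14.1  57.4   5.9 179.9] [0.49248812 0.20856303 0.12929515] [-174.12746925    0.20872596   11.09430599] [-0.31699932 -0.36448374 -0.58022445]
```

Joint 6 is at its limit, because yaw must stay at or above q1. I'll turn to a positive yaw first.

Emit:
play_rows([
  {"tx":0,"ty":0,"tz":0,"turn":-10,"claw":0.03},
  {"tx":0,"ty":0,"tz":0,"turn":-10,"claw":0.03},
  {"tx":0,"ty":0,"tz":0,"turn":-10,"claw":0.03},
  {"tx":0,"ty":0,"tz":0,"turn":-10,"claw":0.03},
  {"tx":0,"ty":0,"tz":0,"turn":-10,"claw":0.03},
  {"tx":0,"ty":0,"tz":0,"turn":-10,"claw":0.03},
  {"tx":0,"ty":0,"tz":0,"turn":0,"claw":0.03},
])

```text
time: 6.35
tool_pos: [0.4927, 0.2077, 0.1298]
eef_rot: [-176.9, -5.0, 70.8]
contact_force: [-0.0, 0.5, -0.5]
grip_width: 0.0349
gripper_force: 30.2
```

Run:
```python
from station import ctrl
from h import *
s=ctrl.sense(); print(np.round(s["q"],1)); y=s["eef_rot"][2]; print(go([.497,.343,.12],y,s))
c=dict(np.load("w5.npz")); print(plane(c,[[96,87],[271,121],[246,290],[105,273]],.048), "floor",plane(c,[[138,105],[138,245]],.003))
```

```text
[ 10.9  18.7 -14.1  57.4   5.9 120. ]
(array([ 0.1292, -0.0404,  0.0098]), 'turn', np.float64(0.0))
[[0.545309   0.40640978 0.048     ]
 [0.54753056 0.26681216 0.048     ]
 [0.39369599 0.2685681  0.048     ]
 [0.37573228 0.40595594 0.048     ]] floor [[0.53199832 0.40530997 0.003     ]
 [0.38300709 0.40584998 0.003     ]]
```

The wrist kept a 6° tilt (q5), which I'll undo after this drop. I'll place the case first.

```bash
cat >> h.py <<'E'
def go2(p,s):
    M=R.from_euler("xyz",s["eef_rot"],degrees=True).as_matrix()
    return np.round(M.T@(np.array(p)-s["tool_pos"]),4)
E
python3 - <<'E'
from station import ctrl
from h import *
s=ctrl.sense(); print(go2([.49,.34,.125],s)); M=R.from_euler("xyz",s["eef_rot"],degrees=True).as_matrix(); print(M)
print(np.round(M.T@[0,0,-.1],4))
E
```

```text
[ 0.1232 -0.0451  0.018 ]
[[ 0.32769604  0.94451616 -0.02246149]
 [ 0.94076571 -0.32402022  0.09985372]
 [ 0.08703547 -0.05385267 -0.99474857]]
[-0.0087  0.0054  0.0995]
```

Emit:
play_rows([
  {"tx":0.041,"ty":-0.015,"tz":0.006,"turn":0,"claw":0.03},
  {"tx":0.041,"ty":-0.015,"tz":0.006,"turn":0,"claw":0.03},
  {"tx":0.041,"ty":-0.015,"tz":0.006,"turn":0,"claw":0.03},
  {"tx":0,"ty":0,"tz":0,"turn":0,"claw":0.03},
  {"tx":-0.005,"ty":0.003,"tz":0.055,"turn":0,"claw":0.03},
  {"tx":-0.004,"ty":0.002,"tz":0.042,"turn":0,"claw":0.03},
  {"tx":0,"ty":0,"tz":0,"turn":0,"claw":0.03},
])

```text
time: 7.22
tool_pos: [0.488, 0.3384, 0.0258]
eef_rot: [-176.7, -4.8, 70.7]
contact_force: [-0.1, 0.1, 0.6]
grip_width: 0.0351
gripper_force: 30.3
```

Emit:
play_rows([
  {"tx":-0.001,"ty":0,"tz":0.014,"turn":0,"claw":0.03},
  {"tx":0,"ty":0,"tz":0,"turn":0,"claw":0.052},
  {"tx":0,"ty":0,"tz":0,"turn":0,"claw":0.052},
  {"tx":0.004,"ty":-0.002,"tz":-0.05,"turn":0,"claw":0.052},
  {"tx":0.005,"ty":-0.003,"tz":-0.06,"turn":0,"claw":0.052},
  {"tx":0.005,"ty":-0.003,"tz":-0.06,"turn":0,"claw":0.052},
  {"tx":0,"ty":0,"tz":0,"turn":-10.7,"claw":0.052},
])

```text
time: 8.1
tool_pos: [0.4919, 0.3403, 0.1905]
eef_rot: [-178.4, -5.8, 81.9]
contact_force: [-0.0, -0.1, -0.2]
grip_width: 0.0519
gripper_force: 0.0
```

Run:
```python
from station import ctrl
from h import *
s=ctrl.sense(); print(np.round(s["q"],1),s["tool_pos"],s["eef_rot"],go2([.45,.08,.22],s))
c=ctrl.capture("wrist"); np.savez("w6.npz",**c); cv2.imwrite("pics/w6.png",c["frame"][:,:,::-1])
f=c["frame"].astype(int); m=(f.max(2)-f.min(2)<40)&(f.min(2)>90)
for k in blobs(m,60): 
    (x,y),r=cv2.minEnclosingCircle(k); p=plane(c,[[x,y]],.01)[0]; print(np.round([x,y,r],0),np.round(p,3))
```

```text
[2.410e+01 2.140e+01 1.000e-01 6.690e+01 5.800e+00 1.222e+02] [0.49186091 0.34030811 0.19048127] [-178.38288065   -5.80151564   81.87381578] [-0.2593 -0.0062 -0.0559]
[ 43. 364.  45.] [0.085 0.158 0.01 ]
[446. 367.  24.] [0.613 0.093 0.01 ]
[599. 348.  18.] [0.802 0.098 0.01 ]
[362. 330.  10.] [0.514 0.158 0.01 ]
[317. 326.  15.] [0.458 0.17  0.01 ]
[353. 321.  19.] [0.504 0.172 0.01 ]
[318. 307.  14.] [0.463 0.196 0.01 ]
[280. 315.  24.] [0.413 0.191 0.01 ]
[598. 271.  32.] [0.797 0.203 0.01 ]
[324. 192.  21.] [0.49  0.339 0.01 ]
[624.  17.  16.] [0.81  0.475 0.01 ]
[627.   2.  12.] [0.813 0.488 0.01 ]
[568.   4.  38.] [0.756 0.495 0.01 ]
```

Case 1 lies in the tote at (0.490, 0.339). Now I'll unwind to the opposite joint-6 limit and remove the tilt symmetrically.

Emit:
play_rows([
  {"tx":0,"ty":0,"tz":0,"turn":-10.7,"claw":0.054},
  {"tx":0,"ty":0,"tz":0,"turn":-10.7,"claw":0.054},
  {"tx":0,"ty":0,"tz":0,"turn":-10.7,"claw":0.054},
  {"tx":0,"ty":0,"tz":0,"turn":-10.7,"claw":0.054},
  {"tx":0,"ty":0,"tz":0,"turn":-10.7,"claw":0.054},
  {"tx":0,"ty":0,"tz":0,"turn":-10.7,"claw":0.054},
  {"tx":0,"ty":0,"tz":0,"turn":-10.7,"claw":0.054},
  {"tx":0,"ty":0,"tz":0,"turn":-10.7,"claw":0.054},
])

```text
time: 9.15
tool_pos: [0.4897, 0.3393, 0.1849]
eef_rot: [174.6, -2.5, 167.6]
contact_force: [-0.3, -0.4, -0.4]
grip_width: 0.0539
gripper_force: 0.0
```

Emit:
play_rows([
  {"tx":0,"ty":0,"tz":0,"turn":-10.7,"claw":0.054},
  {"tx":0,"ty":0,"tz":0,"turn":-10.7,"claw":0.054},
  {"tx":0,"ty":0,"tz":0,"turn":-10.7,"claw":0.054},
  {"tx":0,"ty":0,"tz":0,"turn":-10.7,"claw":0.054},
  {"tx":0,"ty":0,"tz":0,"turn":-10.7,"claw":0.054},
  {"tx":0,"ty":0,"tz":0,"turn":-10.7,"claw":0.054},
  {"tx":0,"ty":0,"tz":0,"turn":-10.7,"claw":0.054},
  {"tx":0,"ty":0,"tz":0,"turn":-10.7,"claw":0.054},
])

```text
time: 10.15
tool_pos: [0.4897, 0.3393, 0.1849]
eef_rot: [177.1, 5.1, -107.0]
contact_force: [0.8, 0.7, 0.3]
grip_width: 0.0537
gripper_force: 0.0
```

Emit:
play_rows([
  {"tx":0,"ty":0,"tz":0,"turn":-10.7,"claw":0.054},
  {"tx":0,"ty":0,"tz":0,"turn":-10.7,"claw":0.054},
  {"tx":0,"ty":0,"tz":0,"turn":-10.7,"claw":0.054},
  {"tx":0,"ty":0,"tz":0,"turn":-10.7,"claw":0.054},
  {"tx":0,"ty":0,"tz":0,"turn":-10.7,"claw":0.054},
  {"tx":0,"ty":0,"tz":0,"turn":-10.7,"claw":0.054},
  {"tx":0,"ty":0,"tz":0,"turn":-10.7,"claw":0.054},
  {"tx":0,"ty":0,"tz":0,"turn":-10.7,"claw":0.054},
])

```text
time: 11.15
tool_pos: [0.4897, 0.3393, 0.1849]
eef_rot: [-175.1, 3.2, -21.1]
contact_force: [0.1, -0.4, -0.3]
grip_width: 0.0543
gripper_force: 0.0
```

Emit:
play_rows([
  {"tx":0,"ty":0,"tz":0,"turn":-10.7,"claw":0.054},
  {"tx":0,"ty":0,"tz":0,"turn":-10.7,"claw":0.054},
  {"tx":0,"ty":0,"tz":0,"turn":-10.7,"claw":0.054},
  {"tx":0,"ty":0,"tz":0,"turn":-10.7,"claw":0.054},
  {"tx":0,"ty":0,"tz":0,"turn":0,"claw":0.054},
])

```text
time: 11.78
tool_pos: [0.4898, 0.3393, 0.1848]
eef_rot: [-174.2, -0.9, 21.1]
contact_force: [0.5, -0.2, -0.2]
grip_width: 0.0538
gripper_force: 0.0
```

Run:
```python
from station import ctrl
from h import *
s=ctrl.sense(); print(np.round(s["q"],1),s["tool_pos"],s["eef_rot"],go2([.47,.04,.20],s))
```

```text
[  24.1   21.7   -0.4   66.7    5.8 -177. ] [0.48978055 0.3392921  0.18484569] [-174.18106801   -0.91333604   21.11111004] [-0.126   0.2689 -0.0447]
```

Emit:
play_rows([
  {"tx":-0.02,"ty":0.045,"tz":-0.007,"turn":0,"claw":0.054},
  {"tx":-0.02,"ty":0.045,"tz":-0.007,"turn":0,"claw":0.054},
  {"tx":-0.02,"ty":0.045,"tz":-0.007,"turn":0,"claw":0.054},
  {"tx":0,"ty":0,"tz":0,"turn":0,"claw":0.054},
])

```text
time: 12.28
tool_pos: [0.463, 0.2416, 0.1929]
eef_rot: [-176.5, -0.9, 16.2]
contact_force: [0.5, -0.3, -0.0]
grip_width: 0.0541
gripper_force: 0.0
```

Run:
```python
from station import ctrl
from h import *
s=ctrl.sense(); print(np.round(s["q"],1),s["tool_pos"],s["eef_rot"],go2([.47,.04,.20],s))
```

```text
[  16.6   14.7   -9.4   64.9    3.5 -179.6] [0.46301525 0.24157797 0.19287674] [-176.45812497   -0.9149994    16.24057171] [-0.0495  0.1946 -0.02  ]
```

The method works, with the tilt now down to 3.5°. I'll continue.

Emit:
play_rows([
  {"tx":-0.012,"ty":0.045,"tz":-0.003,"turn":0,"claw":0.054},
  {"tx":0,"ty":0,"tz":0,"turn":0,"claw":0.054},
])

```text
time: 12.52
tool_pos: [0.4587, 0.2179, 0.1923]
eef_rot: [-177.5, -0.9, 14.6]
contact_force: [0.5, -0.1, -0.4]
grip_width: 0.054
gripper_force: 0.0
```

Run:
```python
from station import ctrl
from h import *
s=ctrl.sense(); print(np.round(s["q"],1),s["tool_pos"],s["eef_rot"],go2([.47,.04,.20],s))
```

```text
[  14.8   13.5  -11.2   64.4    2.5 -179.8] [0.45874201 0.21791144 0.19227935] [-177.46620614   -0.87273962   14.5848056 ] [-0.0338  0.1745 -0.016 ]
```

Emit:
play_rows([
  {"tx":-0.009,"ty":0.045,"tz":-0.002,"turn":0,"claw":0.054},
  {"tx":-0.009,"ty":0.045,"tz":0,"turn":0,"claw":0.054},
  {"tx":0,"ty":0,"tz":0,"turn":0,"claw":0.054},
])

```text
time: 12.9
tool_pos: [0.4527, 0.173, 0.1908]
eef_rot: [-179.5, -0.9, 10.9]
contact_force: [-0.7, 0.0, 0.7]
grip_width: 0.0537
gripper_force: 0.0
```

Run:
```python
from station import ctrl
from h import *
s=ctrl.sense(); print(np.round(s["q"],1),s["tool_pos"],s["eef_rot"],go2([.47,.04,.20],s))
```

```text
[  11.    11.5  -14.1   63.6    0.5 -179.9] [0.4526906  0.17304534 0.19075059] [-179.49586915   -0.85039695   10.89672093] [-0.008   0.1338 -0.0105]
```

Tilt is now under 1°. I'll turn +165° into the roomy wrist branch, then go to the second case.

Emit:
play_rows([
  {"tx":0,"ty":0,"tz":0,"turn":10.4,"claw":0.054},
  {"tx":0,"ty":0,"tz":0,"turn":10.4,"claw":0.054},
  {"tx":0,"ty":0,"tz":0,"turn":10.4,"claw":0.054},
  {"tx":0,"ty":0,"tz":0,"turn":10.4,"claw":0.054},
  {"tx":0,"ty":0,"tz":0,"turn":10.4,"claw":0.054},
  {"tx":0,"ty":0,"tz":0,"turn":10.4,"claw":0.054},
  {"tx":0,"ty":0,"tz":0,"turn":10.4,"claw":0.054},
  {"tx":0,"ty":0,"tz":0,"turn":10.4,"claw":0.054},
])

```text
time: 13.9
tool_pos: [0.4531, 0.1745, 0.1908]
eef_rot: [-179.1, 0.4, -72.5]
contact_force: [0.2, -0.0, 1.1]
grip_width: 0.0537
gripper_force: 0.0
```

Emit:
play_rows([
  {"tx":0,"ty":0,"tz":0,"turn":10.4,"claw":0.054},
  {"tx":0,"ty":0,"tz":0,"turn":10.4,"claw":0.054},
  {"tx":0,"ty":0,"tz":0,"turn":10.4,"claw":0.054},
  {"tx":0,"ty":0,"tz":0,"turn":10.4,"claw":0.054},
  {"tx":0,"ty":0,"tz":0,"turn":10.4,"claw":0.054},
  {"tx":0,"ty":0,"tz":0,"turn":10.4,"claw":0.054},
  {"tx":0,"ty":0,"tz":0,"turn":10.4,"claw":0.054},
  {"tx":0,"ty":0,"tz":0,"turn":10.4,"claw":0.054},
])

```text
time: 14.9
tool_pos: [0.4532, 0.1745, 0.1908]
eef_rot: [179.7, 1.0, -155.7]
contact_force: [-0.2, 0.1, -0.3]
grip_width: 0.0542
gripper_force: 0.0
```

Run:
```python
from station import ctrl
from h import *
s=ctrl.sense(); print(np.round(s["q"],1),s["tool_pos"],s["eef_rot"],go2([.4464,.0678,.18],s),go2([.4464,.0678,.06],s))
```

```text
[ 11.1  11.5 -14.   63.6   0.6 -13.2] [0.45315045 0.17451693 0.19080351] [ 179.66263659    0.97700861 -155.70413968] [ 0.0502 -0.0945  0.0094] [ 0.0523 -0.0953  0.1294]
```

Emit:
play_rows([
  {"tx":0.025,"ty":-0.047,"tz":0,"turn":0,"claw":0.054},
  {"tx":0.025,"ty":-0.0475,"tz":0.009,"turn":-1,"claw":0.054},
  {"tx":0.001,"ty":0,"tz":0.06,"turn":0,"claw":0.054},
  {"tx":0.001,"ty":0,"tz":0.06,"turn":0,"claw":0.054},
  {"tx":0,"ty":0,"tz":0,"turn":0,"claw":0.054},
  {"tx":0,"ty":0,"tz":0,"turn":0,"claw":0.054},
])

```text
time: 15.65
tool_pos: [0.4479, 0.0685, 0.0622]
eef_rot: [179.7, 1.0, -154.3]
contact_force: [1.5, 0.9, 0.9]
grip_width: 0.0541
gripper_force: 0.0
```

Run:
```python
from station import ctrl
from h import *
s=ctrl.sense(); print(np.round(s["q"],1),s["tool_pos"],s["eef_rot"],go2([.4464,.0678,.005],s))
c=ctrl.capture("wrist"); np.savez("w7.npz",**c); cv2.imwrite("pics/w7.png",c["frame"][:,:,::-1])
```

```text
[ -2.1  14.9 -31.9  42.4   0.7 -27.8] [0.44788974 0.06849702 0.06217937] [ 179.72845864    1.04423381 -154.33451097] [ 0.0027 -0.0003  0.0571]
```

View pics/w7.png

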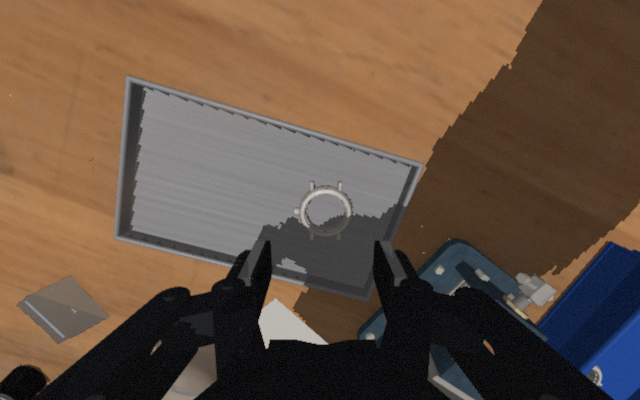

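The remaining case is at (326,211), lugs vertical in the image and aligned with the grip, and case 1 is visible in the tote at lower right. I'll refine and descend.

Run:
```python
from station import ctrl
from h import *
c=dict(np.load("w7.npz")); p=plane(c,[[326,211]],.0105)[0]; s=ctrl.sense(); print(p,go2([*p[:2],.0045],s))
```

```text
[0.44351448 0.06827509 0.0105    ] [0.0056 0.0017 0.0579]
```

Emit:
play_rows([
  {"tx":0.004,"ty":0.0005,"tz":0.03,"turn":0,"claw":0.054},
  {"tx":0,"ty":0,"tz":0.018,"turn":0,"claw":0.054},
  {"tx":0,"ty":0,"tz":0.009,"turn":0,"claw":0.054},
  {"tx":0,"ty":0,"tz":0,"turn":0,"claw":0.054},
  {"tx":0,"ty":0,"tz":0,"turn":0,"claw":0.045},
  {"tx":0,"ty":0,"tz":0,"turn":0,"claw":0.03},
  {"tx":0,"ty":0,"tz":0,"turn":0,"claw":0.03},
  {"tx":0,"ty":0,"tz":0,"turn":0,"claw":0.03},
])

```text
time: 16.7
tool_pos: [0.4445, 0.0678, 0.0043]
eef_rot: [179.7, 1.1, -154.3]
contact_force: [-2.3, 0.8, 12.5]
grip_width: 0.0353
gripper_force: 28.7
```

Emit:
play_rows([
  {"tx":0,"ty":0,"tz":-0.005,"turn":0,"claw":0.03},
  {"tx":0,"ty":0,"tz":-0.02,"turn":0,"claw":0.03},
  {"tx":0,"ty":0,"tz":-0.055,"turn":0,"claw":0.03},
  {"tx":0,"ty":0,"tz":-0.055,"turn":0,"claw":0.03},
  {"tx":0,"ty":0,"tz":0,"turn":0,"claw":0.03},
])

```text
time: 17.32
tool_pos: [0.444, 0.066, 0.1422]
eef_rot: [179.9, 1.3, -154.3]
contact_force: [0.2, 0.5, -1.2]
grip_width: 0.0352
gripper_force: 30.2
```

Run:
```python
from station import ctrl
from h import *
s=ctrl.sense(); print(s["tool_pos"],go2([.412,.34,.135],s),s["contact_force"])
```

```text
[0.44398537 0.06604364 0.14217643] [-0.0896  0.2608  0.0098] [ 0.16847668  0.45668781 -1.19955779]
```

Emit:
play_rows([
  {"tx":-0.015,"ty":0.0435,"tz":0,"turn":0,"claw":0.03},
  {"tx":-0.015,"ty":0.0435,"tz":0,"turn":0,"claw":0.03},
  {"tx":-0.015,"ty":0.0435,"tz":0,"turn":0,"claw":0.03},
  {"tx":-0.015,"ty":0.0435,"tz":0,"turn":0,"claw":0.03},
  {"tx":-0.015,"ty":0.0435,"tz":0,"turn":0,"claw":0.03},
  {"tx":-0.015,"ty":0.0435,"tz":0,"turn":0,"claw":0.03},
  {"tx":0,"ty":0,"tz":0,"turn":0,"claw":0.03},
])

```text
time: 18.2
tool_pos: [0.4093, 0.3425, 0.1405]
eef_rot: [179.7, 0.9, -154.2]
contact_force: [-0.2, -0.9, -1.4]
grip_width: 0.0355
gripper_force: 30.3
```

Run:
```python
from station import ctrl
from h import *
s=ctrl.sense(); print(s["tool_pos"],s["eef_rot"],go2([.412,.34,.015],s))
```

```text
[0.40932423 0.34252466 0.14047855] [ 179.68275636    0.92639087 -154.16729625] [ 0.0007 -0.0041  0.1255]
```

Emit:
play_rows([
  {"tx":0,"ty":-0.004,"tz":0.055,"turn":0,"claw":0.03},
  {"tx":0,"ty":0,"tz":0.05,"turn":0,"claw":0.03},
  {"tx":0,"ty":0,"tz":0.02,"turn":0,"claw":0.03},
  {"tx":0,"ty":0,"tz":0,"turn":0,"claw":0.052},
  {"tx":0,"ty":0,"tz":0,"turn":0,"claw":0.052},
  {"tx":0,"ty":0,"tz":-0.06,"turn":0,"claw":0.052},
  {"tx":0,"ty":0,"tz":-0.06,"turn":0,"claw":0.05},
  {"tx":0,"ty":0,"tz":-0.06,"turn":0,"claw":0.05},
])

```text
time: 19.2
tool_pos: [0.4111, 0.3358, 0.1998]
eef_rot: [179.7, 1.1, -154.4]
contact_force: [1.9, 1.5, 0.7]
grip_width: 0.05
gripper_force: 0.0
```

Run:
```python
from station import ctrl
from h import *
s=ctrl.sense(); print(np.round(s["q"],1),s["tool_pos"],s["eef_rot"],go2([.42,-.20,.22],s))
for n in ["wrist","top"]:
  c=ctrl.capture(n); f=c["frame"].astype(int); m=(f.max(2)-f.min(2)<45)&(f.min(2)>75)
  for k in blobs(m,15): 
    (x,y),r=cv2.minEnclosingCircle(k); p=plane(c,[[x,y]],.01)[0]
    if .37<p[0]<.545 and .27<p[1]<.41: print(n,np.round([x,y,r],0),np.round(p,3))
# dome from the unobstructed top view
c=dict(np.load("top0.npz")); f=c["frame"]; hsv=cv2.cvtColor(f,cv2.COLOR_RGB2HSV)
sub=np.zeros(f.shape[:2],bool); sub[220:262,368:410]=1
m=sub&(hsv[...,0]>75)&(hsv[...,0]<100)&(hsv[...,1]>60)&(hsv[...,2]>190)
for k in blobs(m,10): (x,y),r=cv2.minEnclosingCircle(k); print("knob",x,y,r,plane(c,[[x,y]],.098))
m=sub&(hsv[...,2]<60)
pts=np.argwhere(m)[:,::-1]; (x,y),r=cv2.minEnclosingCircle(pts.astype(np.float32)); print("seal",x,y,r,plane(c,[[x,y]],.028))
```

```text
[30.3 15.5 -7.1 66.2  0.2  4.7] [0.41109948 0.33584787 0.1997711 ] [ 179.68924649    1.10787864 -154.35727361] [ 0.2234 -0.4868 -0.0272]
wrist [296. 227.  19.] [0.488 0.338 0.01 ]
wrist [320. 172.  20.] [0.412 0.334 0.01 ]
wrist [344. 146.  22.] [0.374 0.345 0.01 ]
top [192. 246.   7.] [0.412 0.336 0.01 ]
top [174. 240.   6.] [0.428 0.398 0.01 ]
top [193. 223.   6.] [0.488 0.337 0.01 ]
seal 387.1919860839844 239.8782196044922 18.161039352416992 [[ 0.44395184 -0.32052142  0.028     ]]
```

Both cases are in the tote, at (0.488, 0.338) and (0.412, 0.335). Now the dome.

Emit:
play_rows([
  {"tx":0.022,"ty":-0.0485,"tz":-0.003,"turn":0,"claw":0.05},
  {"tx":0.022,"ty":-0.0485,"tz":-0.003,"turn":0,"claw":0.05},
  {"tx":0.022,"ty":-0.0485,"tz":-0.003,"turn":0,"claw":0.05},
  {"tx":0.022,"ty":-0.0485,"tz":-0.003,"turn":0,"claw":0.05},
  {"tx":0.022,"ty":-0.0485,"tz":-0.003,"turn":0,"claw":0.05},
  {"tx":0.022,"ty":-0.0485,"tz":-0.003,"turn":0,"claw":0.05},
  {"tx":0.022,"ty":-0.0485,"tz":-0.003,"turn":0,"claw":0.05},
  {"tx":0.022,"ty":-0.0485,"tz":-0.003,"turn":0,"claw":0.05},
])

```text
time: 20.3
tool_pos: [0.42, -0.092, 0.2164]
eef_rot: [179.8, 1.1, -154.4]
contact_force: [1.0, -0.8, -0.0]
grip_width: 0.0499
gripper_force: 0.0
```

Emit:
play_rows([
  {"tx":0.022,"ty":-0.0485,"tz":0,"turn":0,"claw":0.05},
  {"tx":0.022,"ty":-0.0485,"tz":0,"turn":0,"claw":0.05},
  {"tx":0.022,"ty":-0.0485,"tz":0,"turn":0,"claw":0.05},
  {"tx":0.01,"ty":-0.0485,"tz":0,"turn":0,"claw":0.05},
  {"tx":0,"ty":0,"tz":0,"turn":0,"claw":0.05},
  {"tx":0,"ty":0,"tz":0,"turn":0,"claw":0.05},
])

```text
time: 21.05
tool_pos: [0.4354, -0.2976, 0.2134]
eef_rot: [179.7, 1.0, -154.4]
contact_force: [0.4, -0.3, -0.0]
grip_width: 0.0502
gripper_force: 0.0
```

Run:
```python
from station import ctrl
from h import *
np.set_printoptions(precision=4,suppress=True)
s=ctrl.sense(); print(np.round(s["q"],1),s["tool_pos"],s["eef_rot"],s["contact_force"],go2([.446,-.322,.13],s))
for n in ["wrist","top","scene"]:
  c=ctrl.capture(n); f=c["frame"]; np.savez(n+"9.npz",**c); hsv=cv2.cvtColor(f,cv2.COLOR_RGB2HSV)
  m=(hsv[...,0]>75)&(hsv[...,0]<100)&(hsv[...,1]>50)&(hsv[...,2]>110)
  for k in blobs(m,12):
    (x,y),r=cv2.minEnclosingCircle(k); p=plane(c,[[x,y]],.098)[0]
    if np.hypot(p[0]-.446,p[1]+.322)<.08: print(n,np.round([x,y,r],1),cv2.contourArea(k),p,dep(c,[[x,y]])[0],f[int(y),int(x)])
```

```text
[-43.8  15.5  -4.9  69.5   1.  -69.4] [ 0.4354 -0.2976  0.2134] [ 179.7143    0.9879 -154.368 ] [ 0.4079 -0.2501 -0.0377] [ 0.0025 -0.027   0.0832]
wrist [290.  188.3  13.7] 532.0 [ 0.4467 -0.3254  0.098 ] [ 0.4453 -0.3256  0.1026] [149 205 198]
top [391.5 250.   11.6] 153.0 [ 0.4126 -0.3249  0.098 ] [ 0.4292 -0.2362  0.7039] [ 75 111 114]
scene [362.7 249.7   2.4] 12.0 [ 0.4445 -0.3259  0.098 ] [ 0.4416 -0.3263  0.1   ] [144 182 175]
```

The knob is at about (0.446, -0.325), confirmed from two views, with its top at z≈0.102. I'll pre-close and descend to just above it.

Run:
```python
from station import ctrl
from h import *
s=ctrl.sense(); print(go2([.4455,-.3252,.125],s),go2([.4455,-.3252,.085],s))
```

```text
[ 0.0049 -0.0302  0.0882] [ 0.0056 -0.0304  0.1282]
```

Emit:
play_rows([
  {"tx":0.005,"ty":-0.03,"tz":0.02,"turn":0,"claw":0.045},
  {"tx":0,"ty":0,"tz":0.04,"turn":0,"claw":0.042},
  {"tx":0,"ty":0,"tz":0.028,"turn":0,"claw":0.042},
  {"tx":0,"ty":0,"tz":0,"turn":0,"claw":0.042},
  {"tx":0,"ty":0,"tz":0,"turn":0,"claw":0.042},
])

```text
time: 21.82
tool_pos: [0.4458, -0.326, 0.126]
eef_rot: [179.8, 1.0, -154.3]
contact_force: [0.4, 0.0, -0.1]
grip_width: 0.042
gripper_force: 0.0
```

Run:
```python
from station import ctrl
from h import *
np.set_printoptions(precision=4,suppress=True)
s=ctrl.sense(); print(s["tool_pos"],s["eef_rot"],s["contact_force"],go2([.4455,-.3252,.084],s))
c=ctrl.capture("wrist"); f=c["frame"]; hsv=cv2.cvtColor(f,cv2.COLOR_RGB2HSV)
m=(hsv[...,0]>75)&(hsv[...,0]<100)&(hsv[...,1]>50)&(hsv[...,2]>110)
for k in blobs(m,60):
    (x,y),r=cv2.minEnclosingCircle(k); p=plane(c,[[x,y]],.098)[0]
    if np.hypot(p[0]-.446,p[1]+.322)<.08: print(np.round([x,y,r],1),cv2.contourArea(k),p,go2([*p[:2],.084],s))
```

```text
[ 0.4458 -0.326   0.126 ] [ 179.7787    1.002  -154.3145] [ 0.423   0.0121 -0.062 ] [0.0007 0.0007 0.042 ]
[323. 228.  19.] 505.5 [ 0.4445 -0.3273  0.098 ] [ 0.0024 -0.0008  0.042 ]
[317.  139.5  45.3] 74.0 [ 0.3964 -0.3543  0.098 ] [ 0.0576 -0.0043  0.041 ]
```

Emit:
play_rows([
  {"tx":0.0015,"ty":0,"tz":0.02,"turn":0,"claw":0.042},
  {"tx":0,"ty":0,"tz":0.014,"turn":0,"claw":0.042},
  {"tx":0,"ty":0,"tz":0.004,"turn":0,"claw":0.042},
  {"tx":0,"ty":0,"tz":0,"turn":0,"claw":0.042},
])

```text
time: 22.38
tool_pos: [0.4446, -0.3263, 0.0869]
eef_rot: [179.7, 1.0, -154.3]
contact_force: [-0.2, 0.4, 0.9]
grip_width: 0.0421
gripper_force: 0.0
```

Emit:
play_rows([
  {"tx":0,"ty":0,"tz":0.002,"turn":0,"claw":0.036},
  {"tx":0,"ty":0,"tz":0.001,"turn":0,"claw":0.034},
  {"tx":0,"ty":0,"tz":0,"turn":0,"claw":0.034},
])

```text
time: 22.75
tool_pos: [0.4445, -0.3262, 0.0837]
eef_rot: [179.7, 1.0, -154.3]
contact_force: [0.0, -0.1, 0.2]
grip_width: 0.034
gripper_force: 0.0
```

Emit:
play_rows([
  {"tx":0,"ty":0,"tz":0.001,"turn":0,"claw":0.028},
  {"tx":0,"ty":0,"tz":0,"turn":0,"claw":0.015},
  {"tx":0,"ty":0,"tz":0,"turn":0,"claw":0.01},
  {"tx":0,"ty":0,"tz":0,"turn":0,"claw":0.01},
], newtons=60)

```text
time: 23.25
tool_pos: [0.4443, -0.3257, 0.0827]
eef_rot: [179.7, 1.0, -154.3]
contact_force: [-2.2, 4.4, 5.3]
grip_width: 0.0208
gripper_force: 58.4
```

Emit:
play_rows([
  {"tx":0,"ty":0,"tz":-0.001,"turn":0,"claw":0.01},
  {"tx":0,"ty":0,"tz":-0.001,"turn":0,"claw":0.01},
  {"tx":0,"ty":0,"tz":-0.001,"turn":0,"claw":0.01},
  {"tx":0,"ty":0,"tz":-0.001,"turn":0,"claw":0.01},
], newtons=80)

```text
time: 23.75
tool_pos: [0.4443, -0.3261, 0.0865]
eef_rot: [179.7, 1.0, -154.4]
contact_force: [-0.8, 1.3, -7.2]
grip_width: 0.0194
gripper_force: 79.1
```

Emit:
play_rows([
  {"tx":0,"ty":0,"tz":-0.001,"turn":0,"claw":0.01},
  {"tx":0,"ty":0,"tz":-0.001,"turn":0,"claw":0.01},
  {"tx":0,"ty":0,"tz":-0.001,"turn":0,"claw":0.01},
  {"tx":0,"ty":0,"tz":-0.001,"turn":0,"claw":0.01},
  {"tx":0,"ty":0,"tz":-0.001,"turn":0,"claw":0.01},
  {"tx":0,"ty":0,"tz":-0.001,"turn":0,"claw":0.01},
])

```text
time: 24.5
tool_pos: [0.4445, -0.3264, 0.0927]
eef_rot: [179.7, 1.0, -154.4]
contact_force: [-0.1, 0.2, -1.5]
grip_width: 0.0197
gripper_force: 79.5
```

The force dropped to about the dome's weight, so the seal looks broken. I'll raise it 2.5 mm more, settle, and verify by depth.

Emit:
play_rows([
  {"tx":0,"ty":0,"tz":-0.0015,"turn":0,"claw":0.01},
  {"tx":0,"ty":0,"tz":-0.001,"turn":0,"claw":0.01},
  {"tx":0,"ty":0,"tz":0,"turn":0,"claw":0.01},
  {"tx":0,"ty":0,"tz":0,"turn":0,"claw":0.01},
  {"tx":0,"ty":0,"tz":0,"turn":0,"claw":0.01},
])

```text
time: 25.12
tool_pos: [0.4444, -0.3263, 0.0951]
eef_rot: [179.7, 1.0, -154.4]
contact_force: [0.1, 0.1, -4.0]
grip_width: 0.0196
gripper_force: 79.5
```

Run:
```python
from station import ctrl
from h import *
np.set_printoptions(precision=4,suppress=True)
s=ctrl.sense(); print(s["tool_pos"],s["contact_force"],s["gripper_force"],s["grip_width"])
def grid(c):
    v,u=np.mgrid[0:400,0:640]; px=np.c_[u.ravel(),v.ravel()]; return c["eye"]+rays(c,px)*c["depth"].ravel()[:,None]
a=dict(np.load("scene0.npz")); b=ctrl.capture("scene"); cv2.imwrite("pics/s10.png",b["frame"][:,:,::-1])
for n,c in (("before",a),("now",b)):
    P=grid(c); r=np.hypot(P[:,0]-.4445,P[:,1]+.3255); 
    for lo,hi,z0,z1 in [(.02,.045,.05,.12),(.05,.062,.015,.05)]:
        m=(r>lo)&(r<hi)&(P[:,2]>z0)&(P[:,2]<z1); print(n,lo,m.sum(),np.percentile(P[m,2],[10,50,90,99]) if m.any() else "")
    d=c["depth"].reshape(400,640)
    # column profile under the knob: brightness rows
    print(n,cv2.cvtColor(c["frame"],cv2.COLOR_RGB2GRAY)[262:296,355:368].mean(1).round(0))
w=ctrl.capture("wrist"); P=grid(w)
for A in range(0,360,45):
    r=np.hypot(P[:,0]-.4445,P[:,1]+.3255); an=np.degrees(np.arctan2(P[:,1]+.3255,P[:,0]-.4445))%360
    m=(r>.025)&(r<.045)&(abs((an-A+180)%360-180)<15)&(P[:,2]>.04)&(P[:,2]<.1); print(A,m.sum(),np.median(P[m,2]) if m.any() else "",np.median(r[m]) if m.any() else "")
```

```text
[ 0.4444 -0.3263  0.0951] [ 0.1249  0.0884 -4.0476] 79.5381671609357 0.019586080236418193
before 0.02 368 [0.0729 0.0784 0.0819 0.0838]
before 0.05 314 [0.0198 0.0258 0.0409 0.0491]
before [147. 148. 148. 146. 143. 137. 130. 122. 113. 108. 107. 109. 113. 116.
 118. 119. 120. 120. 119. 106.  74.  46.  48.  79. 115. 138. 138. 124.
  96.  76.  74.  70.  63.  59.]
now 0.02 366 [0.0848 0.0906 0.0948 0.1183]
now 0.05 326 [0.0206 0.0267 0.0411 0.0485]
now [143. 139. 135. 129. 123. 116. 111. 109. 109. 109. 110. 113. 117. 120.
 121. 123. 122. 111.  87.  74.  54.  41.  47.  79. 115. 138. 139. 125.
  96.  75.  73.  70.  63.  60.]
0 251 0.09261264450771486 0.03326572509592187
45 254 0.09234009669975406 0.03312297353994609
90 366 0.0897905436027943 0.03744175206578171
135 1054 0.09019636923157383 0.03584758127553696
180 1406 0.08986033018439062 0.03662590716493406
225 1448 0.09042453224893181 0.0367510257972146
270 1162 0.09143550443712815 0.03613449623508606
315 426 0.09074486135529285 0.038748087955861994
```

The shell rose about 12 mm and is level and centred, so I'm handing in.

```bash
python3 -c "
from station import ctrl
print(ctrl.job_done())"
```

```text
the job is handed in; nothing more can be done
None
```

I handed the job in after 25 s with both watch cases in the blue tote and the dome unsealed, held level about 12 mm above its seal; the interface returned no verdict.

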